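Count two round wooden blanks into the next place's tray

ROBOT

A 6-joint arm with a two-finger parallel gripper is mounted at the origin on the work surface. World frame = base frame: x ahead of the robot, y to its left, z up, the work surface at z = 0. Lengths are in m, angles in degrees, forces in N, time in s.
With the tool pointing down it reaches from about 0.325 to 0.9 m from the base axis. Payload 6.1 kg.
Tool frame: the origin (TCP) lies midway between the tips of the shut fingers; the grasp point (between the pads) lies 19 mm behind it; z points along the fingers, x is the direction in which the jaws open and shut, and the axes are right-handed (so a half turn about z gives the same grasp; the last joint's range is limited). The gripper opens to 87 mm and grips with 3 to 60 N. Pads are 19 mm wide; open, the fingers measure 117 mm over their backs; the gripper's body (75 mm by 190 mm) begins 51 mm behind the grasp point.
Start: joints at [56.946, 12.628, 87.462, -0, 79.91, -7.225], TCP at [0.272, 0.563, 0.223] pointing down, gripper open.
Joint ranges: [-170.65, 170.65], [-52.31, 119.04], [5.05, 147.46], [-71.25, 251.25], [11.57, 151.72], [-153.62, 153.62]. Speed limits (degrees/s): [147.25, 147.25, 172.46, 180, 180, 180].

INTERFACE

Orientations are given as [roll, pitch, yaw] about the fixed x, y, z axes, in that order (R = Rz(yaw) Ry(pitch) Rx(roll)).
In Python, from station import bot gives the robot as it stands. The module is installed in compiled form; this text tells all that it offers.
- The arm moves only by the shell command python3 -m inch 'ROWS'. ROWS is JSON, one flat list of numbers, 5 for each row, row after row: the closure in counts, from 0 (fully open) to 255 (shut), then the shift along the tool's x, y, z scaled (see below), then the turn about the tool's z scaled (see below). A call has 1 to 20 rows; each row is the pose to reach, as a shift and turn from the pose commanded when the call began, along the tool's axes at that moment; what a row does not reach only later rows make up. The controller multiplies each number of a shift by 600 mm and each number of a turn by 90 degrees. A row lasts 1/10 s, in which the tool goes at most 50 mm and 8.59 degrees, less where a joint would pass 70% of its speed; a pose out of reach is approached as far as the arm can. A call with a number of a shift or a turn outside -1 to 1 is refused whole. A call with a gripper value outside its range is refused whole. The fingers move at their own pace and stop on an object; the grip force is fixed at half the most. Time passes only in rows, so rows that repeat a pose let the fingers close. It gives the time, the measured TCP pose, the force and the opening at its end, in the units of the state.
- bot.sense(): the state, without advancing time (a new reading comes with each control period).
- bot.grab_frame(name): name is "side" or "top"; returns a dict with "pixels" (400x640x3 uint8, red, green, blue), "intrinsics" (3x3 intrinsics, pixels), "D" ([k1, k2, p1, p2, k3] as OpenCV has them; the pictures are not rectified), "extrinsics" (4x4, takes a point from camera to world coordinates). Camera axes: x right, y up, looking along -z (the intrinsics and any distortion apply to the point x, -y, -z); pixel columns grow to the right and rows downward; lengths in m; the calibration is good to about 2 mm. A picture is of the moment at which its call begins. There is no depth.
- bot.close_job(): hands the job in, once; it reports no verdict.
The state is a dict: "clock": time; "joints": joint angles; "joint_velocities": joint speeds; "effort": joint torques, N m; "tcp_pos": TCP position; "tool_rot": TCP orientation; "contact_force": force on the tool from outside, world axes, zero at the start; "wrist_torque": the same for the moment, N m; "gripper_width": finger opening in m.
Only numpy, scipy, OpenCV 4.12 (cv2) and the standard library are available. Lean on these libraries where they do the work, as an engineer would, in place of code of your own. Each camera call takes 0.05 s, during which the arm holds its last target.

TASK

The next person at the craft table needs wooden blanks to paint: put exactly two of the three small solid round ones into the empty grey rectangular tray, lying flat side by side on its floor. Leave the third where it lies.

Things in the scene. Friction and masses are not known exactly. Their poses are not given: they have to be found in the camera images.
- blank_a_mid (a point): one of three identical small solid round blanks of bare pale wood, 45 mm across and 20 mm thick, about 25 g, loose and lying flat on the table; this point is its centre, 10 mm above its underside, z along its thickness. Other pieces of the same wood and about the same thickness lie 100 mm or more away, centre to centre: a square block 45 mm wide, a larger disc 70 mm across and a ring 60 mm across with a hole
- blank_b_mid (a point): one of three identical small solid round blanks of bare pale wood, 45 mm across and 20 mm thick, about 25 g, loose and lying flat on the table; this point is its centre, 10 mm above its underside, z along its thickness. Other pieces of the same wood and about the same thickness lie 100 mm or more away, centre to centre: a square block 45 mm wide, a larger disc 70 mm across and a ring 60 mm across with a hole
- blank_c_mid (a point): one of three identical small solid round blanks of bare pale wood, 45 mm across and 20 mm thick, about 25 g, loose and lying flat on the table; this point is its centre, 10 mm above its underside, z along its thickness. Other pieces of the same wood and about the same thickness lie 100 mm or more away, centre to centre: a square block 45 mm wide, a larger disc 70 mm across and a ring 60 mm across with a hole
- tray: the empty shallow grey plastic tray, rectangular, fixed to the table: 200 mm along its x by 150 mm along its y outside and 25 mm high, walls 5 mm and floor 5 mm thick, so inside 190 by 140 mm and 20 mm deep; origin at the centre of its underside, on the table, z up. It stands to the left or the right of the wooden pieces; a round white paint plate stands on the other side

How it is judged (in metres and radians):
At the end, for the whole second after the job is handed in: Exactly two small round blanks lie flat (within 10 degrees) on the tray's floor, not stacked (centres within 76 mm of the tray's centre along its x, 51 mm along its y, 10 to 20 mm above its underside); the third is within 30 mm of where it lay at the start (((x of blank_b_mid in the frame of tray between -0.076 and 0.076 m and y of blank_b_mid in the frame of tray between -0.051 and 0.051 m and z of blank_b_mid in the frame of tray between 0.01 and 0.02 m and angle between the z axis of each of blank_b_mid, blank_c_mid and the z axis of tray, either way round below 0.17 rad and x of blank_c_mid in the frame of tray between -0.076 and 0.076 m and y of blank_c_mid in the frame of tray between -0.051 and 0.051 m and z of blank_c_mid in the frame of tray between 0.01 and 0.02 m and distance of blank_a_mid from where it was at the start of the episode below 0.03 m) or (x of blank_a_mid in the frame of tray between -0.076 and 0.076 m and y of blank_a_mid in the frame of tray between -0.051 and 0.051 m and z of blank_a_mid in the frame of tray between 0.01 and 0.02 m and angle between the z axis of each of blank_a_mid, blank_c_mid and the z axis of tray, either way round below 0.17 rad and x of blank_c_mid in the frame of tray between -0.076 and 0.076 m and y of blank_c_mid in the frame of tray between -0.051 and 0.051 m and z of blank_c_mid in the frame of tray between 0.01 and 0.02 m and distance of blank_b_mid from where it was at the start of the episode below 0.03 m) or (x of blank_a_mid in the frame of tray between -0.076 and 0.076 m and y of blank_a_mid in the frame of tray between -0.051 and 0.051 m and z of blank_a_mid in the frame of tray between 0.01 and 0.02 m and angle between the z axis of each of blank_a_mid, blank_b_mid and the z axis of tray, either way round below 0.17 rad and x of blank_b_mid in the frame of tray between -0.076 and 0.076 m and y of blank_b_mid in the frame of tray between -0.051 and 0.051 m and z of blank_b_mid in the frame of tray between 0.01 and 0.02 m and distance of blank_c_mid from where it was at the start of the episode below 0.03 m))); the robot touches nothing.
It also fails if it takes over 56 s, if anything falls off the work surface, if the arm or the gripper's body presses on something with over 40 N, if the wrist force passes 120 N, or if a joint passes its speed limit or range.

## Working session

There is one attempt and no reset: what is moved stays moved. The work goes in short steps, Python scripts to look and compute and a shell command to move; the robot and the scene stay as the last step left them, time stands still between calls to the robot, and variables do not carry over. Pictures are saved under pics/ and viewed, and the job is handed in when it is done.

```bash
mkdir -p pics; python3 - <<'E'
from station import bot
import cv2
for n in("top","side"):
    f=bot.grab_frame(n); cv2.imwrite(f"pics/{n}0.png",f["pixels"][:,:,::-1]); print(n,f["intrinsics"],f["D"],f["extrinsics"])
s=bot.sense();print(s)
E
```

```text
top [[372.97871708   0.         318.01232641]
 [  0.         372.97871708 199.7089775 ]
 [  0.           0.           1.        ]] [0.02823066 0.         0.         0.         0.        ] [[ 0.00590237  0.99918199 -0.04000643  0.50989081]
 [-0.99998059  0.00581776 -0.00223094 -0.00961362]
 [-0.00199637  0.04001882  0.99919693  0.84386739]
 [ 0.          0.          0.          1.        ]]
side [[478.61987033   0.         322.81477209]
 [  0.         478.61987033 200.47911023]
 [  0.           0.           1.        ]] [-0.01835423  0.          0.          0.          0.        ] [[ 0.73563822  0.39232386 -0.55219416 -0.01870089]
 [-0.67713036  0.40402418 -0.6150276  -0.61791482]
 [-0.01819021  0.82634524  0.56287002  0.63684025]
 [ 0.          0.          0.          1.        ]]
{'clock': 0.1, 'joints': array([ 5.69464950e+01,  1.26713928e+01,  8.75202421e+01, -1.79876703e-03,
        7.99094631e+01, -7.22634317e+00]), 'joint_velocities': array([ 0.09111413, -0.09891025, -0.09746629,  0.05554457,  0.08630863,
        0.08283519]), 'effort': array([ 4.22687617e-04, -4.95945024e+01, -3.88517725e+01,  7.01386412e-02,
        5.15257730e-02, -5.85670682e-05]), 'tcp_pos': array([0.27200191, 0.56208032, 0.22152987]), 'tool_rot': array([-1.79989039e+02,  1.00517676e-01,  6.41731645e+01]), 'contact_force': array([ 0.09904307, -0.09252808,  0.31621525]), 'wrist_torque': array([-0.03154123,  0.00467389,  0.01674375]), 'gripper_width': 0.08692034918324242}
```

View pics/top0.png

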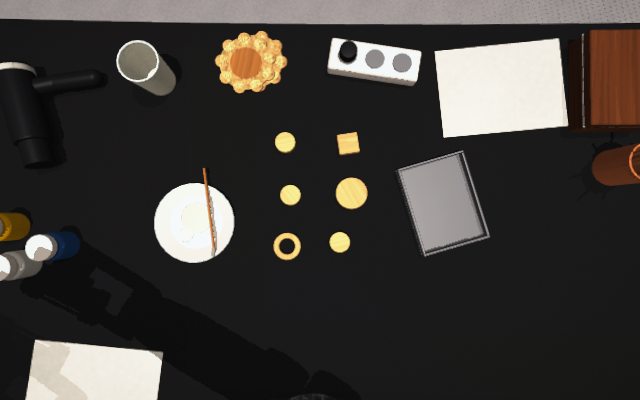

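View pics/side0.png

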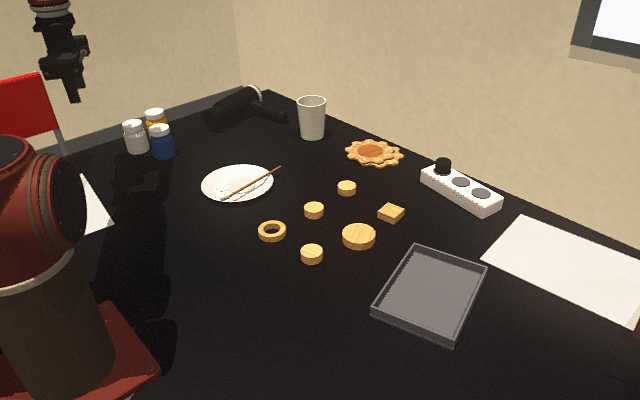

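The top view shows the blanks at about (285,142), (290,195) and (340,242). The square is at (348,143), the big disc at (351,193), the ring at (287,246), and the tray is centred near (443,203). The side view agrees with this layout.

```bash
cat > h.py <<'E'
import cv2,numpy as np
from station import bot
def ray(f,uv,z):
    K=np.array(f["intrinsics"]);T=np.array(f["extrinsics"])
    p=cv2.undistortPoints(np.array(uv,float).reshape(-1,1,2),K,np.array(f["D"],float)).reshape(-1,2)
    d=np.c_[p[:,0],-p[:,1],-np.ones(len(p))]@T[:3,:3].T
    o=T[:3,3]; return o+d*((z-o[2])/d[:,2])[:,None]
def wood(name,z=0.02):
    f=bot.grab_frame(name);h=cv2.cvtColor(f["pixels"],cv2.COLOR_RGB2HSV)
    m=cv2.inRange(h,(12,70,90),(35,255,255))
    for c in cv2.findContours(m,cv2.RETR_EXTERNAL,cv2.CHAIN_APPROX_NONE)[0]:
        if cv2.contourArea(c)<60: continue
        (u,v),r=cv2.minEnclosingCircle(c)
        if name=="top" and not(255<u<520 and 110<v<270):continue
        if name=="side" and not(230<u<500 and 160<v<350):continue
        M=cv2.moments(c);u,v=M["m10"]/M["m00"],M["m01"]/M["m00"]
        print(name,round(u,1),round(v,1),cv2.contourArea(c),ray(f,[(u,v)],z)[0].round(4),ray(f,[(u,v)],0.01)[0].round(4))
    return f
E
python3 - <<'E'
from h import *
f=wood("top");wood("side")
g=f["pixels"].astype(int);h=cv2.cvtColor(f["pixels"],cv2.COLOR_RGB2HSV)
m=((h[:,:,2]>50)&(h[:,:,1]<60)).astype(np.uint8)*255
m[:145]=0;m[260:]=0;m[:,:380]=0;m[:,510:]=0
m=cv2.morphologyEx(m,cv2.MORPH_CLOSE,np.ones((5,5)))
c=max(cv2.findContours(m,cv2.RETR_EXTERNAL,cv2.CHAIN_APPROX_NONE)[0],key=cv2.contourArea)
b=cv2.boxPoints(cv2.minAreaRect(c));print(b)
P=ray(f,b,0.025);print(P.round(4),P.mean(0),np.linalg.norm(P[1]-P[0]),np.linalg.norm(P[2]-P[1]))
for a in(P[1]-P[0],P[2]-P[1]):print(np.degrees(np.arctan2(a[1],a[0])))
E
```

```text
top 286.6 246.0 567.0 [0.4407 0.0606 0.02  ] [0.4399 0.0615 0.01  ]
top 339.3 241.9 321.0 [ 0.4502 -0.0551  0.02  ] [ 0.4495 -0.0556  0.01  ]
top 289.9 194.6 321.0 [0.5538 0.0545 0.02  ] [0.5544 0.0553 0.01  ]
top 351.2 192.9 766.5 [ 0.5585 -0.0811  0.02  ] [ 0.5591 -0.082   0.01  ]
top 347.8 143.1 395.0 [ 0.6691 -0.0733  0.02  ] [ 0.671  -0.0741  0.01  ]
top 284.7 141.8 319.5 [0.6712 0.067  0.02  ] [0.6732 0.0679 0.01  ]
side 311.2 253.6 387.5 [ 0.4442 -0.0647  0.02  ] [ 0.4517 -0.0558  0.01  ]
side 358.2 236.0 735.5 [ 0.5506 -0.0905  0.02  ] [ 0.5598 -0.0819  0.01  ]
side 271.6 230.6 485.0 [0.4329 0.0483 0.02  ] [0.4402 0.0591 0.01  ]
side 390.2 212.7 379.0 [ 0.6606 -0.0823  0.02  ] [ 0.6716 -0.0736  0.01  ]
side 313.3 209.6 283.0 [0.5468 0.0442 0.02  ] [0.556 0.055 0.01 ]
side 346.3 187.9 246.0 [0.6626 0.0565 0.02  ] [0.6737 0.0674 0.01  ]
[[394.55518 169.5765 ]
 [462.54095 148.33096]
 [490.2456  236.98578]
 [422.25983 258.23132]]
[[ 0.61   -0.1758  0.025 ]
 [ 0.6575 -0.3247  0.025 ]
 [ 0.4638 -0.3825  0.025 ]
 [ 0.4165 -0.2354  0.025 ]] [ 0.53696483 -0.27960283  0.025     ] 0.1562548765633574 0.20216761506033376
-72.30584020201235
-163.3750311065303
```

```bash
cat >> h.py <<'E'
from scipy.spatial.transform import Rotation as R
def go(x,y,z,yaw):
    s=bot.sense();rot=R.from_euler('xyz',s["tool_rot"],degrees=True)
    d=rot.inv().apply(np.array([x,y,z])-s["tcp_pos"])/0.6
    t=(s["tool_rot"][2]-yaw+180)%360-180
    print(round(s["clock"],2),"shift",d.round(4),"turn",round(t/90,4))
E
python3 -c "
from h import *
go(.4505,-.0555,.12,-73)"
```

```text
0.2 shift [-0.7969  0.7162  0.1706] turn 1.5241
```

```bash
python3 -m inch '[0,-0.797,0.716,0.08,1, 0,-0.797,0.716,0.08,1, 0,-0.797,0.716,0.08,1, 0,-0.797,0.716,0.08,1, 0,-0.797,0.716,0.08,1, 0,-0.797,0.716,0.08,1, 0,-0.797,0.716,0.08,1, 0,-0.797,0.716,0.08,1, 0,-0.797,0.716,0.08,1, 0,-0.797,0.716,0.08,1, 0,-0.797,0.716,0.08,1, 0,-0.797,0.716,0.08,1, 0,-0.797,0.716,0.08,1, 0,-0.797,0.716,0.08,1, 0,-0.797,0.716,0.08,1, 0,-0.797,0.716,0.08,1, 0,-0.797,0.716,0.08,1]'; python3 -c "
from h import *
go(.4505,-.0555,.05,-73)"
```

```text
clock: 1.9
tcp_pos: [0.4504, -0.0537, 0.1745]
tool_rot: [-180.0, 0.0, -25.7]
contact_force: [-0.3, 0.2, -0.7]
gripper_width: 0.0872
1.9 shift [0.0014 0.0027 0.2076] turn 0.5254
```

```bash
python3 -m inch '[0,0.001,0.003,0.04,0.525, 0,0.001,0.003,0.08,0.525, 0,0.001,0.003,0.12,0.525, 0,0.001,0.003,0.16,0.525, 0,0.001,0.003,0.2,0.525, 0,0.001,0.003,0.2,0.525, 0,0.001,0.003,0.2,0.525, 0,0.001,0.003,0.2,0.525, 0,0.001,0.003,0.2,0.525]'; python3 -c "
from h import *
go(.4505,-.0555,.004,-73)
f=bot.grab_frame('side');cv2.imwrite('pics/s1.png',f['pixels'][:,:,::-1])"
```

```text
clock: 2.8
tcp_pos: [0.4511, -0.0566, 0.0554]
tool_rot: [-179.9, -0.1, -72.9]
contact_force: [-0.4, -0.5, 0.8]
gripper_width: 0.0869
2.8 shift [-0.0022  0.0006  0.0856] turn 0.0008
```

View pics/s1.png

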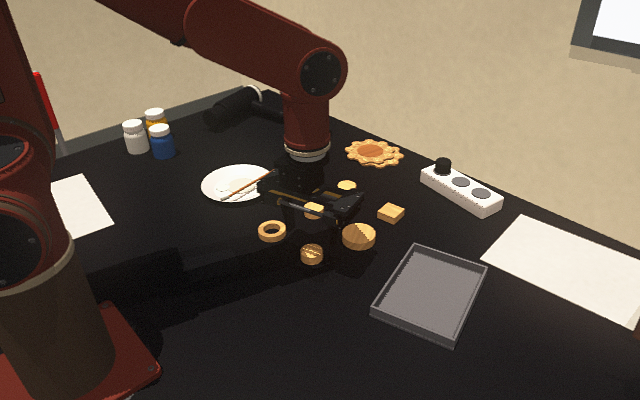

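```bash
python3 - <<'E'
from h import *
im=cv2.imread('pics/s1.png')
f=bot.grab_frame('side');T=np.linalg.inv(f['extrinsics']);s=bot.sense()
rot=R.from_euler('xyz',s["tool_rot"],degrees=True)
for o in ([0,0,0],[.0435,0,0],[-.0435,0,0],[0,0,-.07]):
    p=T[:3,:3]@(s['tcp_pos']+rot.apply(o))+T[:3,3];q=f['intrinsics']@np.array([p[0],-p[1],-p[2]]);q=q[:2]/q[2];print(o,q)
cv2.imwrite('pics/s1z.png',cv2.convertScaleAbs(cv2.resize(im[150:300,220:420],None,fx=4,fy=4),alpha=1.8,beta=30))
E
```

```text
[0, 0, 0] [310.591529   236.24193582]
[0.0435, 0, 0] [330.01043455 243.14608139]
[-0.0435, 0, 0] [291.93192378 229.60774985]
[0, 0, -0.07] [309.31640204 206.81176249]
```

View pics/s1z.png

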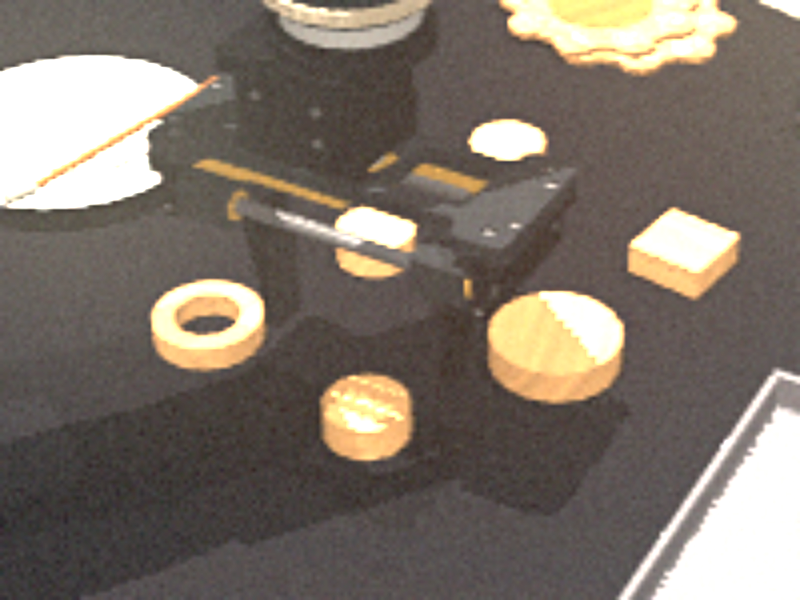

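The fingertips sit at about (288,226) and (331,243), where the projection puts them. They straddle the near blank at (311,253).

```bash
python3 -m inch '[0,-0.002,0.001,0.03,0, 0,-0.002,0.001,0.06,0, 0,-0.002,0.001,0.075,0, 0,-0.002,0.001,0.083,0, 0,-0.002,0.001,0.083,0, 0,-0.002,0.001,0.083,0, 255,-0.002,0.001,0.083,0, 255,-0.002,0.001,0.083,0, 255,-0.002,0.001,0.083,0, 255,-0.002,0.001,0.083,0, 255,-0.002,0.001,0.083,0, 255,-0.002,0.001,0.083,0, 255,-0.002,0.001,0.083,0, 255,-0.002,0.001,0.083,0]'
```

```text
clock: 4.3
tcp_pos: [0.4495, -0.056, 0.0048]
tool_rot: [180.0, -0.0, -73.1]
contact_force: [0.1, 0.5, -0.0]
gripper_width: 0.044
```

```bash
python3 -c "
from h import *
go(.494,-.293,.09,-72.7)
"
```

```text
4.3 shift [ 0.3995  0.044  -0.1421] turn -0.0042
```

```bash
python3 -m inch '[255,0,0,-0.03,0, 255,0,0,-0.07,0, 255,0,0,-0.11,0, 255,0.05,0.005,-0.142,-0.004, 255,0.1,0.01,-0.142,-0.004, 255,0.15,0.015,-0.142,-0.004, 255,0.2,0.02,-0.142,-0.004, 255,0.25,0.028,-0.142,-0.004, 255,0.3,0.034,-0.142,-0.004, 255,0.35,0.04,-0.142,-0.004, 255,0.4,0.044,-0.142,-0.004, 255,0.4,0.044,-0.142,-0.004, 255,0.4,0.044,-0.142,-0.004]'; python3 -c "
from h import *
go(.494,-.293,.0105,-72.7)
f=bot.grab_frame('side');cv2.imwrite('pics/s2.png',f['pixels'][:,:,::-1])"
```

```text
clock: 5.6
tcp_pos: [0.4936, -0.2933, 0.0894]
tool_rot: [180.0, 0.1, -72.8]
contact_force: [-0.6, 0.6, -0.5]
gripper_width: 0.0441
5.6 shift [-1.000e-04 -8.000e-04  1.315e-01] turn -0.001
```

View pics/s2.png

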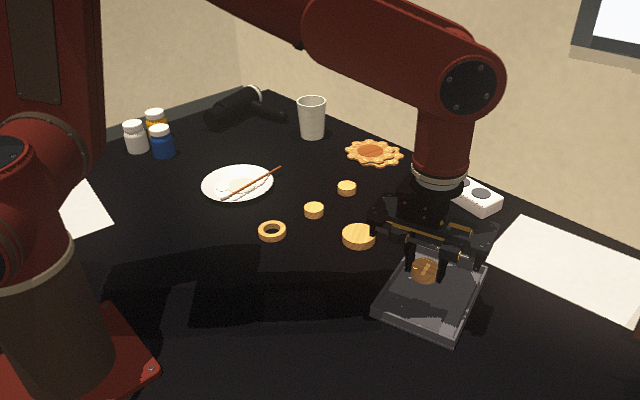

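The blank is held at about (425,270), above the tray.

```bash
python3 -m inch '[255,0,-0.001,0.05,0, 255,0,-0.001,0.09,0, 255,0,-0.001,0.115,0, 255,0,-0.001,0.125,0, 255,0,-0.001,0.13,0, 255,0,-0.001,0.13,0, 255,0,-0.001,0.13,0, 70,0,-0.001,0.13,0, 70,0,-0.001,0.13,0, 70,0,-0.001,0.13,0, 70,0,-0.001,0.13,0, 70,0,-0.001,0.1,0, 70,0,-0.001,0.06,0, 70,0,-0.001,0,0, 0,0,-0.001,0,0, 0,0,-0.001,0,0]'; python3 -c "
from h import *
go(.555,.055,.09,-72.7)"
```

```text
clock: 7.25
tcp_pos: [0.4954, -0.2937, 0.0911]
tool_rot: [-179.9, -0.1, -72.7]
contact_force: [0.1, -0.4, 0.2]
gripper_width: 0.0727
7.25 shift [-0.5253 -0.2675  0.0011] turn -0.0002
```

```bash
python3 -m inch '[0,-0.066,-0.033,0,0, 0,-0.131,-0.067,0,0, 0,-0.197,-0.1,0,0, 0,-0.263,-0.134,0,0, 0,-0.328,-0.167,0,0, 0,-0.394,-0.2,0,0, 0,-0.46,-0.234,0,0, 0,-0.525,-0.2675,0,0, 0,-0.525,-0.2675,0,0, 0,-0.525,-0.2675,0,0, 0,-0.525,-0.2675,0,0]'; python3 -c "
from h import *
go(.555,.055,.0045,-72.7)
f=bot.grab_frame('side');cv2.imwrite('pics/s3.png',f['pixels'][:,:,::-1])"
```

```text
clock: 8.35
tcp_pos: [0.5534, 0.0546, 0.0888]
tool_rot: [179.9, 0.0, -72.7]
contact_force: [0.0, -0.2, -0.2]
gripper_width: 0.0872
8.35 shift [ 0.0002 -0.0029  0.1405] turn -0.0004
```

View pics/s3.png

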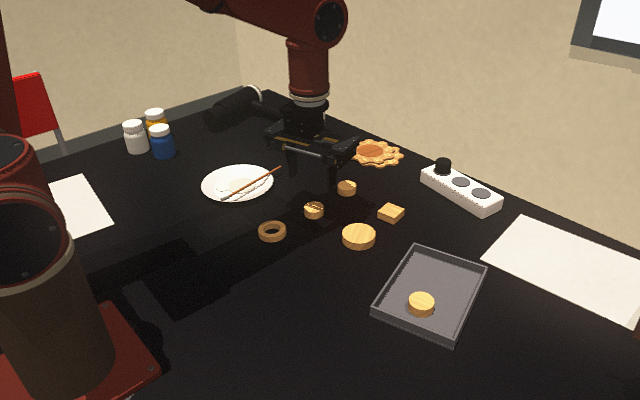

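The first blank lies flat in the tray at (421,304), and the gripper is above blank B at (313,210). Next I descend and grip B.

```bash
python3 -m inch '[0,0,-0.002,0.05,0, 0,0,-0.002,0.1,0, 0,0,-0.002,0.125,0, 0,0,-0.002,0.135,0, 0,0,-0.002,0.14,0, 0,0,-0.002,0.14,0, 0,0,-0.002,0.14,0, 255,0,-0.002,0.14,0, 255,0,-0.002,0.14,0, 255,0,-0.002,0.14,0, 255,0,-0.002,0.14,0, 255,0,-0.002,0.14,0, 255,0,-0.002,0.14,0, 255,0,-0.002,0.14,0, 255,0,-0.002,0.14,0]'; python3 -c "
from h import *
go(.580,-.267,.09,-72.7)"
```

```text
clock: 9.9
tcp_pos: [0.5555, 0.0557, 0.0059]
tool_rot: [180.0, -0.0, -72.7]
contact_force: [-0.4, -0.5, 0.6]
gripper_width: 0.0443
9.9 shift [ 0.5258  0.1208 -0.1401] turn -0.0002
```

```bash
python3 -m inch '[255,0,0,-0.03,0, 255,0,0,-0.07,0, 255,0,0,-0.11,0, 255,0.06,0.014,-0.14,0, 255,0.12,0.028,-0.14,0, 255,0.18,0.042,-0.14,0, 255,0.24,0.055,-0.14,0, 255,0.3,0.069,-0.14,0, 255,0.36,0.083,-0.14,0, 255,0.42,0.097,-0.14,0, 255,0.48,0.11,-0.14,0, 255,0.526,0.121,-0.14,0, 255,0.526,0.121,-0.14,0, 255,0.526,0.121,-0.14,0]'; python3 -c "
from h import *
go(.580,-.267,.0112,-72.7)"
```

```text
clock: 11.3
tcp_pos: [0.5795, -0.2674, 0.0895]
tool_rot: [180.0, 0.1, -72.8]
contact_force: [-0.1, 1.2, -0.5]
gripper_width: 0.0443
11.3 shift [-0.0003 -0.001   0.1305] turn -0.0012
```

```bash
python3 -m inch '[255,0,-0.001,0.05,0, 255,0,-0.001,0.09,0, 255,0,-0.001,0.115,0, 255,0,-0.001,0.125,0, 255,0,-0.001,0.13,0, 255,0,-0.001,0.13,0, 255,0,-0.001,0.13,0, 70,0,-0.001,0.13,0, 70,0,-0.001,0.13,0, 70,0,-0.001,0.13,0, 70,0,-0.001,0.13,0, 70,0,-0.001,0.1,0, 70,0,-0.001,0.06,0, 70,0,-0.001,-0.05,0, 70,-0.08,-0.001,-0.15,0, 70,-0.16,-0.001,-0.2,0, 70,-0.25,-0.001,-0.2,0, 70,-0.33,-0.001,-0.2,0, 70,-0.4,-0.001,-0.2,0, 70,-0.4,-0.001,-0.2,0]'; python3 -c "
from h import *
for n in('top','side'):
  f=wood(n);cv2.imwrite('pics/'+n+'4.png',f['pixels'][:,:,::-1])"
```

```text
clock: 13.3
tcp_pos: [0.5083, -0.035, 0.2122]
tool_rot: [-179.9, -0.0, -72.6]
contact_force: [0.3, -0.2, -0.3]
gripper_width: 0.0633
top 452.2 222.6 155.0 [ 0.4943 -0.3027  0.02  ] [ 0.4941 -0.3063  0.01  ]
top 347.9 143.0 388.5 [ 0.6695 -0.0733  0.02  ] [ 0.6714 -0.0741  0.01  ]
top 283.7 140.4 256.0 [0.6743 0.0693 0.02  ] [0.6763 0.0703 0.01  ]
side 420.7 304.0 552.5 [ 0.4925 -0.2962  0.02  ] [ 0.5007 -0.291   0.01  ]
side 437.5 274.0 469.0 [ 0.5751 -0.2712  0.02  ] [ 0.5847 -0.2656  0.01  ]
side 358.1 236.2 714.5 [ 0.5501 -0.0908  0.02  ] [ 0.5594 -0.0823  0.01  ]
side 271.4 230.6 477.0 [0.4328 0.0487 0.02  ] [0.4401 0.0595 0.01  ]
side 390.4 212.6 372.5 [ 0.6608 -0.0824  0.02  ] [ 0.6719 -0.0737  0.01  ]
side 346.4 187.8 242.0 [0.6629 0.0562 0.02  ] [0.6739 0.0672 0.01  ]
```

View pics/side4.png

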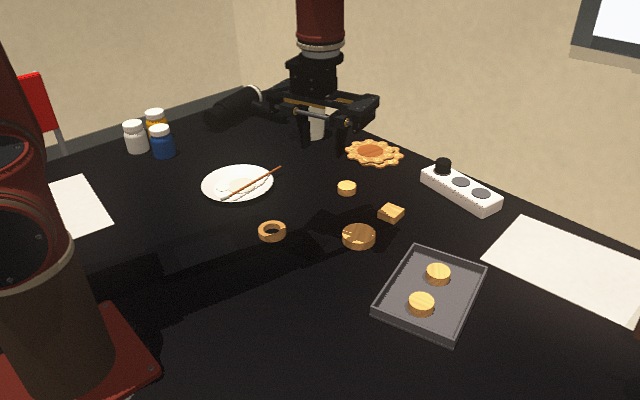

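View pics/top4.png

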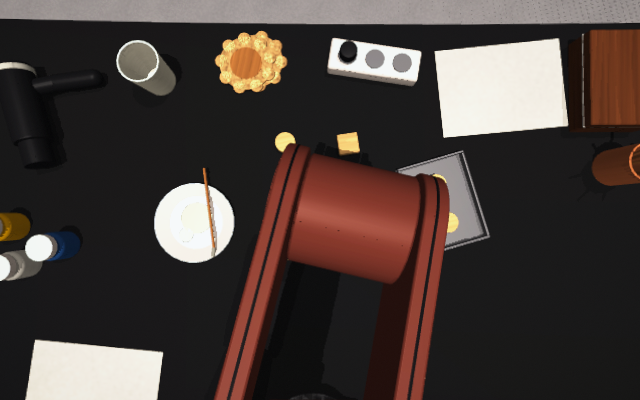

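The side view shows two separate blanks lying flat in the tray, at (421,304) and (438,274). The third is still at (346,188), as at the start. The arm is clear of everything, so I hand in.

```bash
python3 -c "
from station import bot
print(bot.close_job())"
```

```text
the job is handed in; nothing more can be done
None
```

I put two of the three small round blanks into the grey tray, lying flat side by side about 43 mm either side of its centre. Then I lifted the arm clear and handed the job in at about 13 s; it reports no verdict.

- **Last side view:** it shows the two blanks apart and flat on the tray floor, at about (0.497, -0.294) and (0.580, -0.268) m. The tray's centre is at (0.537, -0.280) m. The third blank had moved less than 1 mm from its starting place, and the ring, large disc and square had not moved either.
- **Last top view:** the arm partly hid the tray and the third blank, so its positions for them came out several millimetres off. I relied on the side view for the final positions. No check failed, and no contact force I read was above about 1.4 N.

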